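# Clear the warming plate's dial and set it to the red arrow

### The arm

A 6-joint arm with a two-finger parallel gripper is mounted at the origin on the work surface. World frame = base frame: x ahead of the robot, y to its left, z up, the work surface at z = 0. Lengths are in m, angles in rad, forces in N, time in s.
With the tool pointing down it reaches from about 0.35 to 0.875 m from the base axis. Payload 15.5 kg.
Tool frame: the origin (TCP) lies at the very end of the fingers, on their centre line; the grasp point (between the pads) lies 19 mm behind it; z points along the fingers, y is the direction in which the jaws open and shut (so a half turn about z gives the same grasp; the last joint's range is limited). The gripper opens to 85 mm and grips with 20 to 120 N. Pads are 22 mm wide; open, the fingers measure 114 mm over their backs; the gripper's body (76 mm by 85 mm) begins 54 mm behind the grasp point. The pads swing forward as they close: fully open they stand 13 mm farther back than shut.
Start: joints at [1.181, 0.494, 1.345, -0, 1.302, -0.096], TCP at [0.181, 0.598, 0.231] pointing down, gripper open.
Joint ranges: [-2.91, 2.91], [-0.82, 2.16], [0.22, 2.67], [-1.22, 4.37], [0.12, 2.79], [-3.08, 3.08]. Speed limits (rad/s): [1.89, 1.89, 2.57, 3.01, 3.01, 3.01].

### API

Orientations are given as a 3x3 rotation matrix whose columns are the frame's x, y, z axes.
In Python, from plant import arm gives the robot as it stands.
- The arm moves only by the tool play_rows, never from a script. Its argument "commands" is a list of rows, each a list of 7 numbers: the opening in per cent of the stroke, from 0 (shut) to 100 (fully open), then the shift along the tool's x, y, z in mm, then the turn, a rotation vector about the tool's x, y, z in degrees. A call has exactly 8 rows; each row is the pose to reach, as a shift and turn from the pose commanded when the call began, along the tool's axes at that moment; what a row does not reach only later rows make up. A row lasts 1/10 s, in which the tool goes at most 50 mm and 8.59 degrees, less where a joint would pass 70% of its speed; a pose out of reach is approached as far as the arm can. A call with a gripper value outside its range is refused whole. The fingers move at their own pace and stop on an object; "newtons" is the grip in N (left out, the last holds). Time passes only in rows, so rows that repeat a pose let the fingers close, or fill a call up. It gives the time, the measured TCP pose, the force and the opening at its end, in the units of the state.
- arm.get_obs(): the state, without advancing time (a new reading comes with each control period).
- arm.camera(name): name is "scene" or "top" or "wrist"; returns the picture (420x560x3 uint8, red, green, blue); there is no depth.
- arm.camera_params(name): a dict with "fx", "fy", "cx", "cy" (pixels), "D" ([k1, k2, p1, p2, k3] as OpenCV has them; the pictures are not rectified), "R" (3x3) and "t" (3): a world point X has camera coordinates R X + t. Camera axes: x right, y down, z forward; pixel columns grow to the right and rows downward; lengths in m; the calibration is good to about 2 mm. A picture is of the moment at which its call begins: read the wrist's pose just before it. camera_params takes no time and is no camera call; for the wrist camera it gives the pose at the moment of the call.
- arm.job_done(): hands the job in, once; it reports no verdict.
Trained networks look in the newest picture that a camera, given by its name, has taken for a name from the list of things; names that differ only in an ending like _2 or _b are one class to them, and where a whole thing is asked for, a point or a joint stands for the part that bears it (a point fixed in the world has none). Each returns a list of dicts, best first, with "score" (0 to 1); they miss things now and then, are a little off and sometimes report something else, mostly with a low value. They report only what shows in the picture. A call takes as long as a camera call. They do not tell look-alikes from the thing itself.
- arm.search_frame(camera, name): "position" ([x, y, z] in m, in the coordinates of the camera as it stood for that picture, good to about 4 mm: the middle of the surface that is visible of it).
The state is a dict: "clock": time; "joints": joint angles; "joint_velocities": joint speeds; "tau": joint torques, N m; "tcp_pos": TCP position; "tcp_rot": TCP orientation; "ft_force": force on the tool from outside, world axes, zero at the start; "moment": the same for the moment, N m; "width": opening from 0.0 (shut) to 1.0 (fully open).
Only numpy, scipy, OpenCV 4.12 (cv2) and the standard library are available. Lean on these libraries where they do the work, as an engineer would, in place of code of your own. Each camera call takes 0.05 s, during which the arm holds its last target.

### The job

A yellow-banded catering tin stands in the way of the dial on the warming plate. Slide it upright along the deck, without lifting it off, until it stands wholly on the round rubber rest; then turn the dial's bar handle until it points at the red arrow on the scale. Leave the bottle, the jar and the shaker where they stand.

Things in the scene. Friction and masses are not known exactly. Their poses are not given: they have to be found in the camera images.
- warmer: fixed low steel warming plate, 288 (x) x 608 (y) x 60 mm high with a flat free deck on top; its place and yaw vary (yaw up to 0.2 rad either way). Origin: centre of its underside, on the counter (z = 0); x points away from the robot across the plate, y along it to the left, z up. The dial's axis stands upright through this origin.
- dial_axis (a point): point on the dial's upright axis, at deck height (60 mm above the counter). Axes as the warmer's. A flat white scale disc of 226 mm diameter with black tick marks is printed round it.
- dial (a joint): angle of the dial in rad, 0 to 4.71 (end stops), growing clockwise seen from above. At 0 the handle points along the warmer's direction 135 degrees (counted from its +x towards +y: near left, as the robot sees it), at 2.36 straight away from the robot (+x), at 4.71 near right. It starts in 0 to 0.7. It takes 0.12 N m to turn, has a little damping and stays where it is left.
- dial_tip (a point): tip of the dial's handle, 85 mm from the axis, 20 mm above the deck; its x axis points outward along the handle, z up. The dial is black: a round hub of 25 mm radius, 34 mm high above the deck, with one straight bar handle 18 mm wide from the hub out to 85 mm from the axis, its underside 6 mm and its top 32 mm above the deck, with a white line along the top. The handle can be pushed round by its side.
- mark (a point): the target: where the handle's tip must be, 85 mm from the axis, 20 mm above the deck, in line with a flat red arrow printed on the scale (28 mm long, from 88 to 116 mm from the axis, narrow end inward). It does not move during a run; it lies somewhere between dial angles 3.1 and 4.5, always clockwise from the start.
- tin: round closed catering tin, steel with a yellow band, 96 mm diameter, 58 mm high, about 0.35 to 0.7 kg, loose on the deck on the far side of the dial, in the sweep of the handle (85 to 120 mm from the axis). Too wide to grip. Origin: centre of its underside; z up.
- pad: round black rubber rest with a blue ring, 146 mm diameter, level with the deck (nothing to catch on), at the left or the right end of the deck, fixed. Origin: its centre, at deck height.
- bottle: closed clear bottle with white cap and blue label, 58 mm diameter, 160 mm high, loose, on the deck at the end where the rest is not. Origin: centre of its underside.
- jar: amber glass jar with red lid, 58 mm diameter, 75 mm high, loose, near one of the two front corners of the deck. Origin: centre of its underside.
- shaker: steel shaker can with green band, 54 mm diameter, 85 mm high, loose, near the other front corner of the deck. Origin: centre of its underside.
Not all that is in view belongs to the job. Of the things shaped like the bottle, the clear one is meant.

How it is judged:
By the outcome, as a careful person would: the job done as asked, in the order asked, and still so for the second after the job is handed in, with the robot touching nothing.
It also fails if it takes over 67 s, if anything falls off the work surface, if the arm or the gripper's body presses on something with over 40 N, if the wrist force passes 120 N, or if a joint passes its speed limit or range.

## Working session

There is one attempt and no reset: what is moved stays moved. The work goes in short steps, Python scripts to look and compute and a tool call to move; the robot and the scene stay as the last step left them, time stands still between calls to the robot, and variables do not carry over. Pictures are saved under pics/ and viewed, and the job is handed in when it is done.

Besides the shell and the picture viewer there is one more tool, called after "Request:" by a JSON object that holds its "api" and its "payload", one argument or row to a line. play_rows: Moves the arm, as the interface text tells. Its arguments: {"type":"object","properties":{"commands":{"type":"array"},"newtons":{"type":"number"}},"required":["commands"]}

```bash
ls; mkdir -p pics
python3 - <<'E'
from plant import arm
import cv2,numpy as np
o=arm.get_obs();print(o['clock'],o['tcp_pos'],o['tcp_rot'],o['width'])
for c in ['scene','top','wrist']:
    im=arm.camera(c);cv2.imwrite(f'pics/{c}0.png',im[:,:,::-1]);p=arm.camera_params(c)
    print(c,{k:np.round(v,4).tolist() for k,v in p.items()})
E
```

```text
pics
0.0 [0.18087649 0.59785548 0.23067942] [[-9.57140059e-01  2.89625078e-01 -4.70747876e-04]
 [ 2.89625439e-01  9.57139353e-01 -1.16778273e-03]
 [ 1.12352153e-04 -1.25407219e-03 -9.99999207e-01]] 1.0059883422657672
scene {'fx': 482.4369, 'fy': 482.4369, 'cx': 277.6437, 'cy': 206.3605, 'D': [-0.0316, 0.0, 0.0, 0.0, 0.0], 'R': [[-0.2315, 0.9725, -0.0237], [0.5779, 0.1179, -0.8075], [-0.7825, -0.2006, -0.5894]], 't': [0.185, -0.2376, 1.4698]}
top {'fx': 410.6872, 'fy': 410.6872, 'cx': 282.6786, 'cy': 215.0258, 'D': [0.0098, 0.0, 0.0, 0.0, 0.0], 'R': [[-0.0053, -0.9995, -0.0301], [-0.9968, 0.0077, -0.08], [0.0801, 0.0295, -0.9963]], 't': [-0.0327, 0.5282, 0.9236]}
wrist {'fx': 325.8079, 'fy': 325.8079, 'cx': 276.5069, 'cy': 206.1068, 'D': [0.0146, 0.0, 0.0, 0.0, 0.0], 'R': [[0.2894, 0.9572, -0.0017], [0.9212, -0.2781, 0.2722], [0.26, -0.0803, -0.9622]], 't': [-0.6242, -0.0352, 0.3796]}
```

View pics/scene0.png

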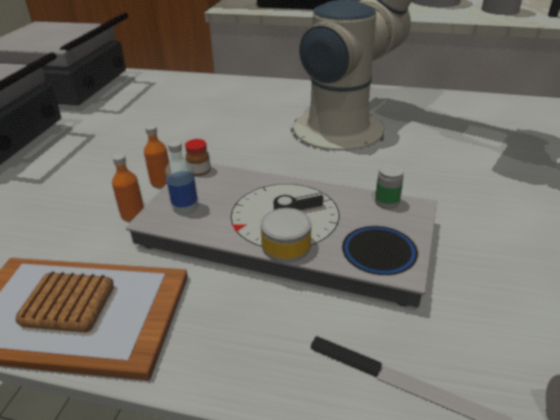

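View pics/top0.png

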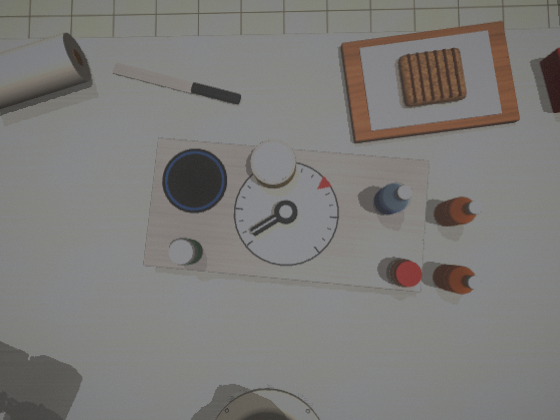

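Top picture: the tin is at (273,163), the rest at (195,181), the dial hub at (286,212) with its handle tip near (252,233), and the red arrow near (324,184). The clear bottle (blue label) is at (393,198), the jar at (405,273) and the shaker at (185,250). The two orange bottles at (462,212) and (460,279) are off the plate and are decoys. Only the one yellow-banded tin could be the target. The red jar lid could be mistaken for the arrow, but the arrow is the one on the scale.

```bash
cat > h.py <<'E'
import numpy as np,cv2
def ray(p,uv,z):
    K=np.array([[p['fx'],0,p['cx']],[0,p['fy'],p['cy']],[0,0,1]]);R=np.array(p['R']);t=np.array(p['t'])
    n=cv2.undistortPoints(np.array(uv,float).reshape(-1,1,2),K,np.array(p['D'],float))[:,0]
    d=np.c_[n,np.ones(len(n))]@R; c=-R.T@t
    s=(np.asarray(z)-c[2])/d[:,2]; return c+d*s[:,None]
def proj(p,X):
    K=np.array([[p['fx'],0,p['cx']],[0,p['fy'],p['cy']],[0,0,1]])
    return cv2.projectPoints(np.array(X,float).reshape(-1,3),cv2.Rodrigues(np.array(p['R']))[0],np.array(p['t']),K,np.array(p['D'],float))[0][:,0]
def world(p,x): return np.array(p['R']).T@(np.array(x)-np.array(p['t']))
E
python3 - <<'E'
from plant import arm
from h import *
for c in ['top','scene']:
    p=arm.camera_params(c)
    for n in ['tin','pad','dial','dial_tip','mark','bottle','jar','shaker','warmer']:
        r=arm.search_frame(c,n)
        print(c,n,[(round(q['score'],2),np.round(world(p,q['position']),3).tolist(),np.round(proj(p,world(p,q['position']))[0]).tolist()) for q in r[:3]])
p=arm.camera_params('top')
uv=[(158,139),(428,160),(420,290),(144,266)]
print(ray(p,uv,0.06))
print('pad,arrow,tin top,hub top,tip',ray(p,[(195,181),(324,184),(273,163),(286,211),(253,233)],[.06,.06,.118,.094,.092]))
im=cv2.imread('pics/top0.png')[120:310,130:440];cv2.imwrite('pics/crop.png',cv2.resize(im,None,fx=2.5,fy=2.5,interpolation=cv2.INTER_CUBIC))
print(arm.get_obs()['clock'])
E
```

```text
top tin [(0.66, [0.627, -0.019, 0.116], [273.0, 164.0])]
top pad [(0.81, [0.604, 0.161, 0.059], [194.0, 180.0])]
top dial [(0.71, [0.516, -0.028, 0.092], [278.0, 218.0])]
top dial_tip [(0.83, [0.518, -0.036, 0.094], [282.0, 217.0])]
top mark [(0.64, [0.591, -0.126, 0.06], [323.0, 185.0]), (0.36, [0.604, 0.158, 0.06], [195.0, 180.0])]
top bottle [(0.8, [0.545, -0.256, 0.167], [394.0, 199.0]), (0.69, [0.389, -0.393, 0.102], [457.0, 278.0])]
top jar [(0.92, [0.401, -0.275, 0.135], [402.0, 273.0])]
top shaker [(0.8, [0.447, 0.159, 0.14], [184.0, 252.0])]
top warmer [(0.58, [0.509, -0.081, 0.057], [303.0, 222.0])]
scene tin [(0.88, [0.658, -0.016, 0.118], [285.0, 231.0]), (0.46, [0.584, -0.036, 0.057], [284.0, 231.0]), (0.28, [0.608, 0.156, 0.063], [379.0, 249.0])]
scene pad [(0.92, [0.608, 0.153, 0.061], [377.0, 249.0])]
scene dial [(0.97, [0.52, -0.016, 0.093], [300.0, 200.0])]
scene dial_tip [(0.79, [0.52, -0.019, 0.09], [298.0, 201.0])]
scene mark [(0.61, [0.594, -0.135, 0.06], [237.0, 226.0])]
scene bottle [(0.88, [0.55, -0.404, 0.087], [126.0, 189.0]), (0.77, [0.408, -0.403, 0.081], [154.0, 160.0])]
scene jar [(0.64, [0.42, -0.28, 0.108], [198.0, 157.0])]
scene shaker [(0.87, [0.469, 0.162, 0.12], [389.0, 185.0])]
scene warmer [(0.79, [0.582, -0.036, 0.06], [284.0, 229.0])]
[[ 0.69896811  0.24297316  0.06      ]
 [ 0.64384994 -0.35784341  0.06      ]
 [ 0.36110026 -0.33142335  0.06      ]
 [ 0.41466031  0.26861232  0.06      ]]
pad,arrow,tin top,hub top,tip [[ 0.60252329  0.15798502  0.06      ]
 [ 0.59292264 -0.12902526  0.06      ]
 [ 0.62909944 -0.01944176  0.118     ]
 [ 0.53063301 -0.04542509  0.094     ]
 [ 0.48450372  0.02493377  0.092     ]]
1.05
```

View pics/crop.png

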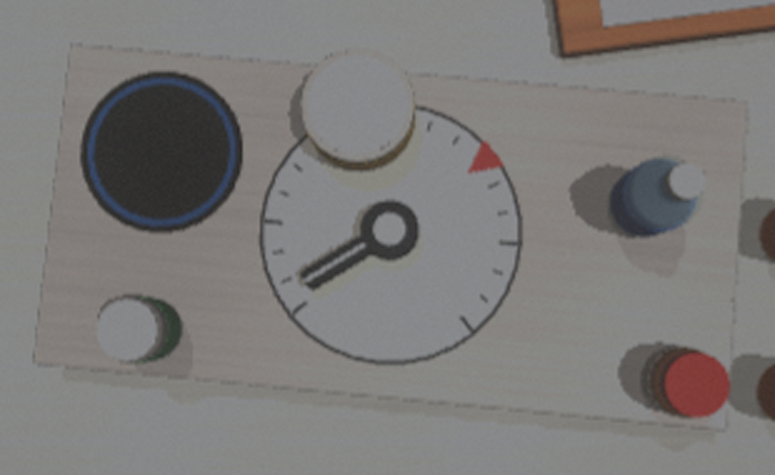

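```bash
cat >> h.py <<'E'
def shift(o,target,yang=None):
    """shift mm / turn about tool z deg to get to target"""
    R=np.array(o['tcp_rot']);d=R.T@(np.array(target)-np.array(o['tcp_pos']))*1000
    if yang is None: return np.round(d,1)
    c,s=np.cos(np.radians(yang)),np.sin(np.radians(yang))
    y=np.array([c,s,0]);z=np.array([0,0,-1.]);T=np.c_[np.cross(y,z),y,z]
    rv=cv2.Rodrigues(R.T@T)[0].ravel()*180/np.pi
    return np.round(d,1),np.round(rv,2)
E
python3 - <<'E'
from plant import arm
from h import *
p=arm.camera_params('top');im=cv2.imread('pics/top0.png')
hsv=cv2.cvtColor(im,cv2.COLOR_BGR2HSV)
def circ(X):
    A=np.c_[2*X[:,:2],np.ones(len(X))];s=np.linalg.lstsq(A,(X[:,:2]**2).sum(1),rcond=None)[0]
    r=np.sqrt(s[2]+s[0]**2+s[1]**2);return s[:2],r,np.std(np.hypot(*(X[:,:2]-s[:2]).T))
def poly(mask,lo):
    cs=cv2.findContours(mask,cv2.RETR_EXTERNAL,cv2.CHAIN_APPROX_NONE)[0]
    return max(cs,key=cv2.contourArea)[:,0]
m=np.zeros(im.shape[:2],np.uint8);m[140:220,155:235]=1
dk=((hsv[...,2]<95)&(m>0)).astype(np.uint8)
print('pad',circ(ray(p,poly(dk,0),.06)))
m[:]=0;m[150:290,225:345]=1
# arrow
a=((im[...,2].astype(int)-im[...,1]>35)&(m>0));v,u=np.nonzero(a);print('arrow px',len(u),u.mean(),v.mean())
X=ray(p,np.c_[u,v],.06);print(X.mean(0))
ctr=np.array([.5306,-.0450])
# dark hub
h=((hsv[...,2]<80)&(m>0)).astype(np.uint8);n,l,st,ce=cv2.connectedComponentsWithStats(h)
for i in range(1,n):
    if st[i,4]>40: print(st[i],ce[i])
# scale ring: darkest pixel radially
g=cv2.cvtColor(im,cv2.COLOR_BGR2GRAY).astype(np.float32)
pts=[]
for th in np.radians(np.arange(0,360,3)):
    rr=np.arange(.105,.120,.0005);W=np.c_[ctr[0]+rr*np.cos(th),ctr[1]+rr*np.sin(th),np.full(len(rr),.06)]
    q=proj(p,W).astype(np.float32);val=cv2.remap(g,q[:,0][None],q[:,1][None],cv2.INTER_LINEAR)[0]
    k=val.argmin()
    if 0<k<len(rr)-1: pts.append(W[k])
pts=np.array(pts)
for _ in range(4):
    c,r,s=circ(pts);e=abs(np.hypot(*(pts[:,:2]-c).T)-r);pts=pts[e<max(2*s,.001)]
print('scale',c,r,s,len(pts))
d=X.mean(0)[:2]-c;print('arrow r',np.hypot(*d),'world deg',np.degrees(np.arctan2(d[1],d[0])))
o=arm.get_obs()
tin=np.array([.629,-.019]);pad=np.array([.6025,.158]);u=(pad-tin)/np.hypot(*(pad-tin));print(u)
print(shift(o,[*(tin-u*.09),.2],np.degrees(np.arctan2(-u[0],u[1]))))
E
```

```text
pad (array([0.60430108, 0.15986364]), np.float64(0.07171197926098988), np.float64(0.0006482303243042698))
arrow px 88 323.6931818181818 183.32954545454547
[ 0.59442772 -0.12836767  0.06      ]
[258 180  27   8  67] [271.02985075 184.79104478]
[250 201  47  35 446] [276.91479821 216.97533632]
scale [ 0.53014404 -0.04400752] 0.11410070102754663 0.0004946881685407422 103
arrow r 0.10606142487874755 world deg -52.692060248036505
[-0.14806722  0.9889773 ]
(array([-646.1, -542.4,   31.3]), array([-0.  ,  0.  , 64.65]))
```

Request:
{"api": "play_rows", "payload": {
  "commands": [
    [100, -646, -542, 31, 0, 0, 64.6],
    [100, -646, -542, 31, 0, 0, 64.6],
    [100, -646, -542, 31, 0, 0, 64.6],
    [100, -646, -542, 31, 0, 0, 64.6],
    [100, -646, -542, 31, 0, 0, 64.6],
    [100, -646, -542, 31, 0, 0, 64.6],
    [100, -646, -542, 31, 0, 0, 64.6],
    [100, -646, -542, 31, 0, 0, 64.6]
  ]
}}

```text
clock: 1.85
tcp_pos: [0.4006, 0.2619, 0.2168]
tcp_rot: [[-0.143, 0.99, 0.001], [0.99, 0.143, 0.0], [0.0, 0.001, -1.0]]
ft_force: [0.8, 1.1, 0.1]
width: 0.999
```

```bash
cat > st.py <<'E'
from plant import arm
from h import *
o=arm.get_obs();y=np.array(o['tcp_rot'])[:,1]
print(o['clock'],np.round(o['tcp_pos'],4),'yang',np.degrees(np.arctan2(y[1],y[0])),'zax',np.round(np.array(o['tcp_rot'])[:,2],3),'F',np.round(o['ft_force'],1),o['width'])
E
cat > s.py <<'E'
import sys;from st import *
a=[float(x) for x in sys.argv[1:]]
print(shift(o,a[:3],a[3] if len(a)>3 else None))
E
python3 s.py 0.642 -0.108 0.2 8.5
```

```text
1.85 [0.4006 0.2619 0.2168] yang 8.228909380146774 zax [ 0.001  0.    -1.   ] F [0.8 1.1 0.1] 0.9987184722647054
(array([-400.7,  186. ,   16.8]), array([ 0.04, -0.01, -0.27]))
```

Request:
{"api": "play_rows", "payload": {
  "commands": [
    [100, -400, 186, 17, 0, 0, 0],
    [100, -400, 186, 17, 0, 0, 0],
    [100, -400, 186, 17, 0, 0, 0],
    [100, -400, 186, 17, 0, 0, 0],
    [100, -400, 186, 17, 0, 0, 0],
    [100, -400, 186, 17, 0, 0, 0],
    [100, -400, 186, 17, 0, 0, 0],
    [100, -400, 186, 17, 0, 0, 0]
  ]
}}

```text
clock: 2.65
tcp_pos: [0.6212, -0.0717, 0.2012]
tcp_rot: [[-0.149, 0.989, 0.0], [0.989, 0.149, 0.0], [-0.0, 0.0, -1.0]]
ft_force: [1.7, 0.4, 1.3]
width: 1.004
```

```bash
python3 s.py 0.642 -0.108 0.2 8.5
```

```text
2.65 [ 0.6212 -0.0717  0.2012] yang 8.549639041578132 zax [ 0.  0. -1.] F [1.7 0.4 1.3] 1.0038317219372717
(array([-39. ,  15.1,   1.2]), array([0.02, 0.  , 0.05]))
```

Request:
{"api": "play_rows", "payload": {
  "commands": [
    [100, -39, 15, 1, 0, 0, 0],
    [100, -39, 15, 1, 0, 0, 0],
    [100, -39, 15, 1, 0, 0, 0],
    [100, -39, 15, 1, 0, 0, 0],
    [100, -39, 15, 1, 0, 0, 0],
    [100, -39, 15, 1, 0, 0, 0],
    [100, -39, 15, 1, 0, 0, 0],
    [100, -39, 15, 1, 0, 0, 0]
  ]
}}

```text
clock: 3.45
tcp_pos: [0.6409, -0.1056, 0.2003]
tcp_rot: [[-0.149, 0.989, 0.0], [0.989, 0.149, -0.0], [-0.0, 0.0, -1.0]]
ft_force: [0.3, -1.2, -0.5]
width: 0.998
```

```bash
python3 s.py 0.642 -0.108 0.2 8.5
python3 - <<'E'
from plant import arm
from h import *
p=arm.camera_params('wrist');im=arm.camera('wrist')[:,:,::-1].copy()
r=arm.search_frame('wrist','tin');print([(q['score'],world(p,q['position'])) for q in r])
for n,(x,y,z,rr) in dict(tin=(.629,-.019,.118,.048),pad=(.6043,.1599,.06,.073),sc=(.530,-.044,.06,.113)).items():
    t=np.linspace(0,6.28,60);q=proj(p,np.c_[x+rr*np.cos(t),y+rr*np.sin(t),0*t+z])
    for a in q: cv2.circle(im,tuple(int(round(v)) for v in np.clip(a,-999,9999)),1,(0,255,0),-1)
cv2.imwrite('pics/w1.png',im)
E
```

```text
3.45 [ 0.6409 -0.1056  0.2003] yang 8.592996801684066 zax [ 0. -0. -1.] F [ 0.3 -1.2 -0.5] 0.9982894788617388
(array([-2.5,  0.7,  0.3]), array([0.01, 0.  , 0.09]))
[(0.62, array([ 0.62771766, -0.01380191,  0.11798119]))]
```

View pics/w1.png

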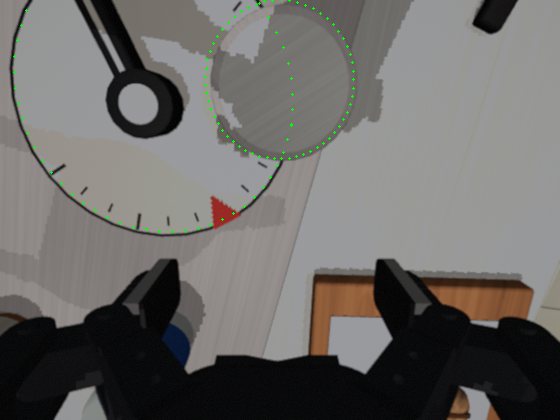

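The overlay of the tin lid, scale and rest matches the picture, with the lid at (281,80), the hub at (140,102) and the arrow at (222,212). The fingers are clear of the tin, so I'll lower them behind it.

Request:
{"api": "play_rows", "payload": {
  "commands": [
    [100, 0, 0, 40, 0, 0, 0],
    [100, 0, 0, 80, 0, 0, 0],
    [100, 0, 0, 110, 0, 0, 0],
    [100, 0, 0, 125, 0, 0, 0],
    [100, 0, 0, 128, 0, 0, 0],
    [100, 0, 0, 128, 0, 0, 0],
    [100, 0, 0, 128, 0, 0, 0],
    [100, 0, 0, 128, 0, 0, 0]
  ]
}}

```text
clock: 4.35
tcp_pos: [0.6418, -0.1062, 0.0737]
tcp_rot: [[-0.149, 0.989, 0.002], [0.989, 0.149, -0.001], [-0.001, 0.002, -1.0]]
ft_force: [0.9, -0.7, 0.6]
width: 1.003
```

```bash
python3 s.py 0.6097 0.1273 0.072 8.5;python3 - <<'E'
from plant import arm
import cv2
cv2.imwrite('pics/s2.png',arm.camera('scene')[:,:,::-1])
E
```

```text
4.35 [ 0.6418 -0.1062  0.0737] yang 8.569352780505476 zax [ 0.002 -0.001 -1.   ] F [ 0.9 -0.7  0.6] 1.0032400497755611
(array([235.7,   3. ,   1.5]), array([0.12, 0.05, 0.07]))
```

View pics/s2.png

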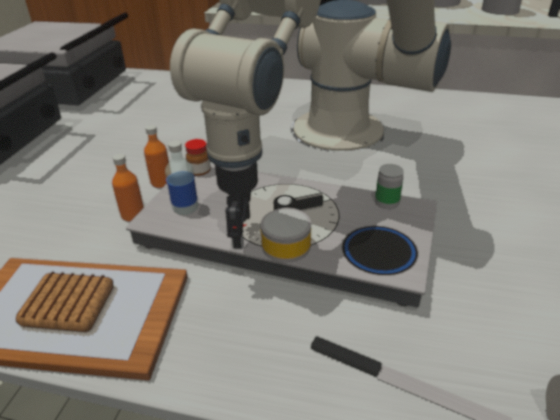

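Request:
{"api": "play_rows", "payload": {
  "commands": [
    [100, 12, 0, 0, 0, 0, 0],
    [100, 24, 0, 0, 0, 0, 0],
    [100, 36, 0, 0, 0, 0, 0],
    [100, 44, 1, 0, 0, 0, 0],
    [100, 52, 1, 0, 0, 0, 0],
    [100, 60, 1, 0, 0, 0, 0],
    [100, 68, 1, 0, 0, 0, 0],
    [100, 76, 1, 0, 0, 0, 0]
  ]
}}

```text
clock: 5.2
tcp_pos: [0.6305, -0.0304, 0.0722]
tcp_rot: [[-0.149, 0.989, -0.0], [0.989, 0.149, -0.0], [-0.0, -0.0, -1.0]]
ft_force: [0.9, -4.0, 0.2]
width: 1.002
```

```bash
python3 s.py 0.6097 0.1273 0.072 8.5;python3 - <<'E'
from plant import arm
import cv2
cv2.imwrite('pics/w3.png',arm.camera('wrist')[:,:,::-1])
E
```

```text
5.2 [ 0.6305 -0.0304  0.0722] yang 8.560697779305844 zax [-0. -0. -1.] F [ 0.9 -4.   0.2] 1.0023997569968286
(array([159.1,   2.9,   0.2]), array([-0.01,  0.02,  0.06]))
```

View pics/w3.png

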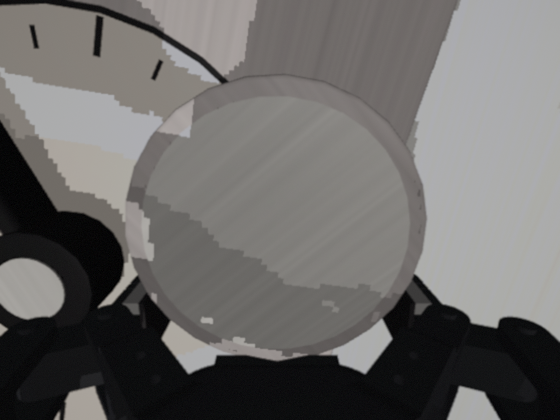

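The tin (centre at about (277,218)) is nested between the two fingers, and the pushing force is about 4 N. I'll keep going.

Request:
{"api": "play_rows", "payload": {
  "commands": [
    [100, 10, 0, 0, 0, 0, 0],
    [100, 20, 0, 0, 0, 0, 0],
    [100, 30, 0, 0, 0, 0, 0],
    [100, 40, 1, 0, 0, 0, 0],
    [100, 50, 1, 0, 0, 0, 0],
    [100, 60, 1, 0, 0, 0, 0],
    [100, 70, 1, 0, 0, 0, 0],
    [100, 80, 2, 0, 0, 0, 0]
  ]
}}

```text
clock: 6.05
tcp_pos: [0.6204, 0.0495, 0.0722]
tcp_rot: [[-0.149, 0.989, -0.0], [0.989, 0.149, -0.0], [-0.0, -0.0, -1.0]]
ft_force: [0.4, -5.3, 0.9]
width: 0.999
```

Request:
{"api": "play_rows", "payload": {
  "commands": [
    [100, 10, 0, 0, 0, 0, 0],
    [100, 20, 0, 0, 0, 0, 0],
    [100, 30, 0, 0, 0, 0, 0],
    [100, 40, 0, 0, 0, 0, 0],
    [100, 48, 0, 0, 0, 0, 0],
    [100, 56, 0, 0, 0, 0, 0],
    [100, 62, 0, 0, 0, 0, 0],
    [100, 66, 0, 0, 0, 0, 0]
  ]
}}

```text
clock: 6.85
tcp_pos: [0.6107, 0.1145, 0.0722]
tcp_rot: [[-0.149, 0.989, -0.0], [0.989, 0.149, -0.0], [-0.0, -0.0, -1.0]]
ft_force: [0.9, -5.3, 0.5]
width: 1.001
```

```bash
cat > tin.py <<'E'
import sys;from st import *
n=sys.argv[1]
for c in ['top','scene','wrist']:
    p=arm.camera_params(c);im=arm.camera(c)[:,:,::-1].copy()
    r=arm.search_frame(c,'tin');print(c,[(q['score'],np.round(world(p,q['position']),4)) for q in r])
    for (x,y,z,rr) in [(.6043,.1599,.06,.073),(.6043,.1599,.118,.048)]:
        t=np.linspace(0,6.28,90);q=proj(p,np.c_[x+rr*np.cos(t),y+rr*np.sin(t),0*t+z])
        for a in q: cv2.circle(im,tuple(int(round(v)) for v in np.clip(a,-999,9999)),1 if c=='wrist' else 0,(0,255,0),-1)
    if c=='top': im=cv2.resize(im[100:320,130:440],None,fx=2.5,fy=2.5)
    if c=='scene': im=cv2.resize(im[100:320,230:480],None,fx=2.5,fy=2.5)
    cv2.imwrite(f'pics/{c}{n}.png',im)
E
python3 tin.py 4; python3 s.py 0.6097 0.1273 0.072 8.5
```

```text
6.85 [0.6107 0.1145 0.0722] yang 8.583243861370882 zax [-0. -0. -1.] F [ 0.9 -5.3  0.5] 1.0006179381879021
top [(0.74, array([0.5882, 0.108 , 0.1176]))]
scene [(0.9, array([0.6283, 0.1542, 0.1159]))]
wrist [(0.71, array([0.6015, 0.1559, 0.1159]))]
7.15 [0.6107 0.1139 0.0721] yang 8.554255623652773 zax [-0.  0. -1.] F [-0.7  1.2  0.3] 1.0000245511348242
(array([13.4,  1. ,  0.1]), array([-0.02, -0.01,  0.05]))
```

View pics/top4.png

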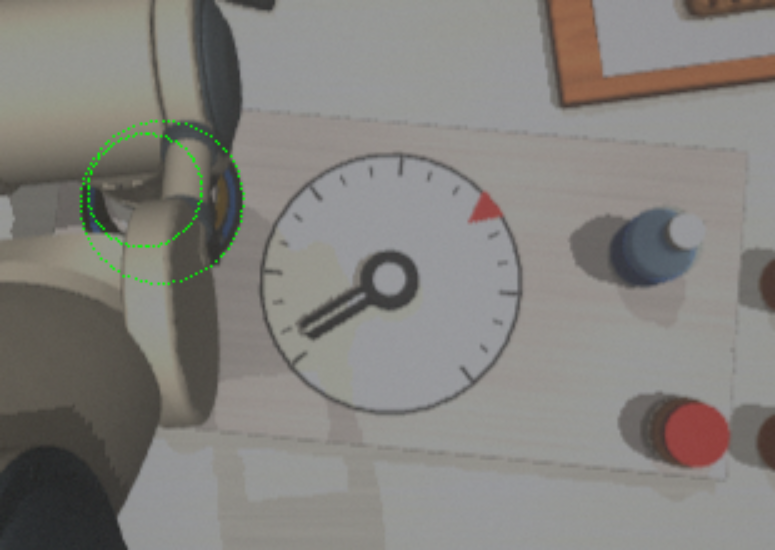

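View pics/wrist4.png

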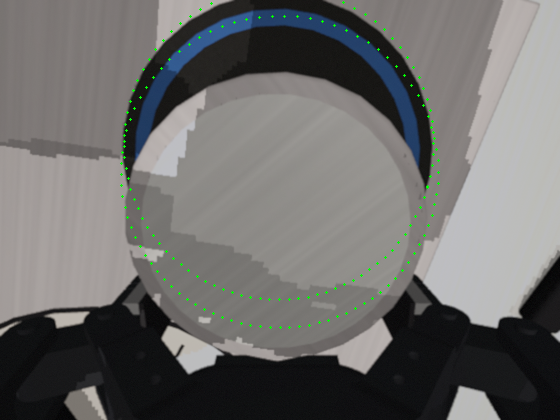

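View pics/scene4.png

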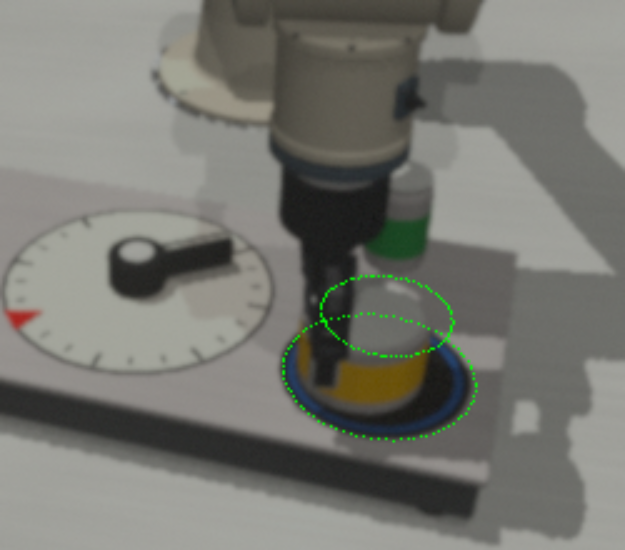

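The wrist and scene overlays agree that the tin is about 17 mm short of the rest's centre and laterally within 1–2 mm. One more short push.

Request:
{"api": "play_rows", "payload": {
  "commands": [
    [100, 3, 0, 0, 0, 0, 0],
    [100, 7, 0, 0, 0, 0, 0],
    [100, 11, 0, 0, 0, 0, 0],
    [100, 14, 0, 0, 0, 0, 0],
    [100, 16, 0, 0, 0, 0, 0],
    [100, 17, 0, 0, 0, 0, 0],
    [100, 17, 0, 0, 0, 0, 0],
    [100, 17, 0, 0, 0, 0, 0]
  ]
}}

```text
clock: 7.95
tcp_pos: [0.6082, 0.131, 0.0721]
tcp_rot: [[-0.149, 0.989, -0.0], [0.989, 0.149, 0.0], [0.0, -0.0, -1.0]]
ft_force: [-0.2, 0.1, -1.4]
width: 1.001
```

Request:
{"api": "play_rows", "payload": {
  "commands": [
    [100, -5, 0, 0, 0, 0, 0],
    [100, -15, 0, 0, 0, 0, 0],
    [100, -30, 0, 0, 0, 0, 0],
    [100, -50, 0, 0, 0, 0, 0],
    [100, -60, 0, -30, 0, 0, 0],
    [100, -60, 0, -70, 0, 0, 0],
    [100, -60, 0, -110, 0, 0, 0],
    [100, -60, 0, -120, 0, 0, 0]
  ]
}}

```text
clock: 8.75
tcp_pos: [0.6193, 0.0701, 0.1967]
tcp_rot: [[-0.148, 0.989, 0.006], [0.989, 0.148, 0.0], [-0.001, 0.006, -1.0]]
ft_force: [0.9, -0.3, -0.1]
width: 0.999
```

```bash
python3 tin.py 5
```

```text
8.75 [0.6193 0.0701 0.1967] yang 8.50939307940905 zax [ 0.006  0.    -1.   ] F [ 0.9 -0.3 -0.1] 0.9988166529761467
top [(0.86, array([0.5972, 0.1694, 0.1187]))]
scene [(0.97, array([0.625 , 0.1597, 0.1222])), (0.62, array([ 0.572 , -0.2576,  0.145 ]))]
wrist [(0.78, array([0.6005, 0.1649, 0.1186]))]
```

View pics/wrist5.png

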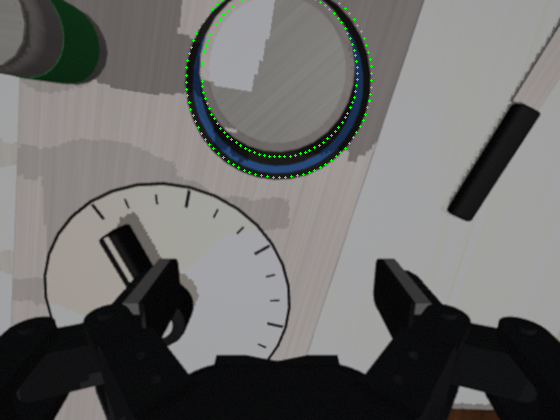

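View pics/scene5.png

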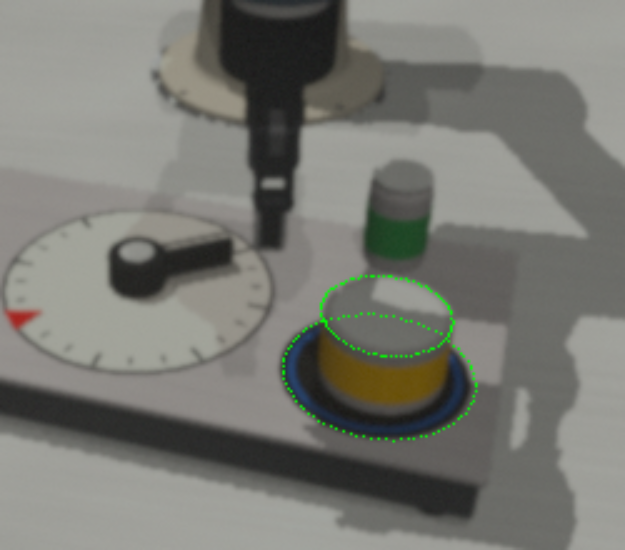

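The tin stands wholly on the rest, with the blue ring visible all round and the overlay centred to about 3 mm. Next I'll straddle the handle with the jaws and turn it along its arc.

```bash
python3 s.py 0.4937 0.0111 0.17 33.4
cat > arc.py <<'E'
# arc.py th0 : rows from current handle-direction th (deg world) list
import sys;from st import *
c=np.array([.530,-.044]);r=float(sys.argv[1]);z=float(sys.argv[2])
for th in map(float,sys.argv[3:]):
    a=np.radians(th);t=[*(c+r*np.array([np.cos(a),np.sin(a)])),z];print(th,*shift(o,t,th-90))
E
```

```text
9.05 [0.6164 0.0711 0.1905] yang 8.555409908787448 zax [-0.003 -0.    -1.   ] F [-0.6 -0.1 -0.3] 0.9983872022536824
(array([ -41.1, -130.2,   20.8]), array([ -0.15,  -0.05, -24.84]))
```

Request:
{"api": "play_rows", "payload": {
  "commands": [
    [100, -14, -43, 6, 0, 0, -8],
    [100, -28, -87, 12, 0, 0, -16],
    [100, -41, -130, 20, 0, 0, -24.8],
    [100, -41, -130, 20, 0, 0, -24.8],
    [100, -41, -130, 20, 0, 0, -24.8],
    [80, -41, -130, 20, 0, 0, -24.8],
    [60, -41, -130, 20, 0, 0, -24.8],
    [60, -41, -130, 20, 0, 0, -24.8]
  ]
}}

```text
clock: 9.85
tcp_pos: [0.4955, 0.0118, 0.172]
tcp_rot: [[-0.55, 0.835, 0.0], [0.835, 0.55, -0.0], [-0.0, 0.0, -1.0]]
ft_force: [-0.2, -0.4, -0.3]
width: 0.6
```

```bash
python3 arc.py .066 .064 123.4;python3 - <<'E'
from plant import arm
from h import *
p=arm.camera_params('wrist');im=arm.camera('wrist')[:,:,::-1].copy()
c=np.array([.53,-.044]);d=np.array([np.cos(np.radians(123.4)),np.sin(np.radians(123.4))]);n=np.array([-d[1],d[0]])
q=[[*(c+d*a+n*b),.092] for a,b in [(.025,.009),(.085,.009),(.085,-.009),(.025,-.009)]]
cv2.polylines(im,[np.round(proj(p,q)).astype(int)],True,(0,255,0),1)
cv2.imwrite('pics/w6.png',im)
E
```

```text
9.85 [0.4955 0.0118 0.172 ] yang 33.37187026204577 zax [ 0. -0. -1.] F [-0.2 -0.4 -0.3] 0.6002173056021006
123.4 [  0.4  -2.  108. ] [ 0.01  0.01 -0.03]
```

View pics/w6.png

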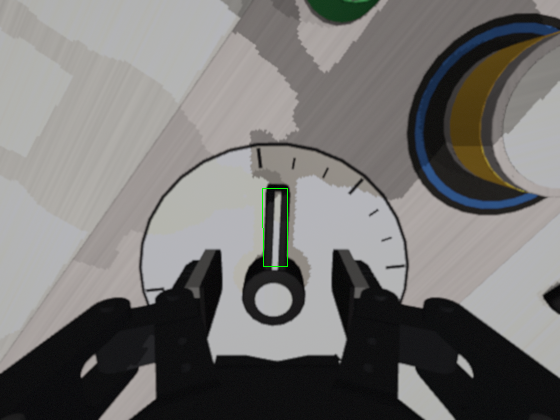

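The handle outline matches the picture to within a couple of pixels (tip at (278,186)), and the jaws stand either side of the handle. Lowering now.

Request:
{"api": "play_rows", "payload": {
  "commands": [
    [60, 0, -2, 40, 0, 0, 0],
    [60, 0, -2, 75, 0, 0, 0],
    [60, 0, -2, 95, 0, 0, 0],
    [60, 0, -2, 105, 0, 0, 0],
    [60, 0, -2, 107, 0, 0, 0],
    [50, 0, -2, 107, 0, 0, 0],
    [40, 0, -2, 107, 0, 0, 0],
    [33, 0, -2, 107, 0, 0, 0]
  ],
  "newtons": 20
}}

```text
clock: 10.7
tcp_pos: [0.4937, 0.0104, 0.0661]
tcp_rot: [[-0.55, 0.835, 0.002], [0.835, 0.55, -0.0], [-0.001, 0.001, -1.0]]
ft_force: [0.2, -0.3, 0.1]
width: 0.334
```

```bash
python3 arc.py .066 .064 117 110 103 96 89 82 75 68
```

```text
10.7 [0.4937 0.0104 0.0661] yang 33.37002322367815 zax [ 0.002 -0.    -1.   ] F [ 0.2 -0.3  0.1] 0.3339746907877646
117.0 [0.2 7.7 2.1] [0.07 0.05 6.37]
110.0 [-1.2 15.6  2.1] [ 0.08  0.05 13.37]
103.0 [-3.5 23.3  2.1] [ 0.08  0.04 20.37]
96.0 [-6.8 30.7  2.1] [ 0.08  0.04 27.37]
89.0 [-10.9  37.6   2.1] [ 0.09  0.04 34.37]
82.0 [-15.9  44.    2.1] [9.000e-02 3.000e-02 4.137e+01]
75.0 [-21.6  49.7   2.2] [9.000e-02 2.000e-02 4.837e+01]
68.0 [-27.9  54.7   2.2] [9.000e-02 2.000e-02 5.537e+01]
```

Request:
{"api": "play_rows", "payload": {
  "commands": [
    [33, 0.2, 7.7, 1, 0, 0, 6.4],
    [33, -1.2, 15.6, 1, 0, 0, 13.4],
    [33, -3.5, 23.3, 1, 0, 0, 20.4],
    [33, -6.8, 30.7, 1, 0, 0, 27.4],
    [33, -10.9, 37.6, 1, 0, 0, 34.4],
    [33, -15.9, 44, 1, 0, 0, 41.4],
    [33, -21.6, 49.7, 1, 0, 0, 48.4],
    [33, -27.9, 54.7, 1, 0, 0, 55.4]
  ]
}}

```text
clock: 11.5
tcp_pos: [0.5544, 0.0174, 0.0648]
tcp_rot: [[0.38, 0.925, 0.0], [0.925, -0.38, 0.0], [0.0, 0.0, -1.0]]
ft_force: [-2.5, 1.7, -0.4]
width: 0.332
```

```bash
python3 arc.py .066 .064 61 54 47 40 33 26 19 12
```

```text
11.5 [0.5544 0.0174 0.0648] yang -22.311544865192154 zax [ 0.  0. -1.] F [-2.5  1.7 -0.4] 0.3319666393823845
61.0 [-0.5  8.5  0.8] [ 0.   -0.01  6.69]
54.0 [-2.  16.4  0.8] [ 0.000e+00 -1.000e-02  1.369e+01]
47.0 [-4.3 24.1  0.8] [ 0.000e+00 -1.000e-02  2.069e+01]
40.0 [-7.6 31.4  0.8] [ 0.000e+00 -1.000e-02  2.769e+01]
33.0 [-11.8  38.3   0.8] [ 0.000e+00 -1.000e-02  3.469e+01]
26.0 [-16.8  44.7   0.8] [-0.000e+00 -1.000e-02  4.169e+01]
19.0 [-22.5  50.3   0.8] [-0.000e+00 -1.000e-02  4.869e+01]
12.0 [-28.9  55.3   0.8] [-0.000e+00 -1.000e-02  5.569e+01]
```

Request:
{"api": "play_rows", "payload": {
  "commands": [
    [33, -0.5, 8, 0, 0, 0, 6.7],
    [33, -2, 16, 0, 0, 0, 13.7],
    [33, -4.3, 23.8, 0, 0, 0, 20.7],
    [33, -7.6, 31.2, 0, 0, 0, 27.7],
    [33, -11.8, 38.2, 0, 0, 0, 34.7],
    [33, -16.8, 44.5, 0, 0, 0, 41.7],
    [33, -22.5, 50.3, 0, 0, 0, 48.7],
    [33, -28.9, 55.3, 0, 0, 0, 55.7]
  ]
}}

```text
clock: 12.3
tcp_pos: [0.5951, -0.0303, 0.0649]
tcp_rot: [[0.978, 0.208, 0.001], [0.208, -0.978, 0.0], [0.001, 0.0, -1.0]]
ft_force: [-0.1, 2.2, -0.5]
width: 0.33
```

```bash
python3 arc.py .066 .064 5 -2 -9 -16 -23 -30 -37 -43
```

```text
12.3 [ 0.5951 -0.0303  0.0649] yang -78.01627730783113 zax [ 0.001  0.    -1.   ] F [-0.1  2.2 -0.5] 0.3298590077000022
5.0 [-1.1  7.9  0.9] [ 0.   -0.06  6.98]
-2.0 [-2.5 15.8  0.9] [-0.   -0.06 13.98]
-9.0 [-4.9 23.5  0.9] [-1.000e-02 -6.000e-02  2.098e+01]
-16.0 [-8.3 30.8  0.9] [-1.000e-02 -6.000e-02  2.798e+01]
-23.0 [-12.5  37.7   0.9] [-2.000e-02 -6.000e-02  3.498e+01]
-30.0 [-17.5  44.    0.9] [-2.000e-02 -6.000e-02  4.198e+01]
-37.0 [-23.3  49.6   0.8] [-2.000e-02 -6.000e-02  4.898e+01]
-43.0 [-28.7  53.9   0.8] [-3.000e-02 -6.000e-02  5.498e+01]
```

Request:
{"api": "play_rows", "payload": {
  "commands": [
    [33, -0.8, 7.9, 0, 0, 0, 7],
    [33, -2.4, 15.8, 0, 0, 0, 14],
    [33, -4.9, 23.5, 0, 0, 0, 21],
    [33, -8.3, 30.8, 0, 0, 0, 28],
    [33, -12.5, 37.7, 0, 0, 0, 35],
    [33, -17.5, 44, 0, 0, 0, 42],
    [33, -23.3, 49.6, 0, 0, 0, 49],
    [33, -28.7, 53.9, 0, 0, 0, 55]
  ]
}}

```text
clock: 13.1
tcp_pos: [0.5787, -0.0895, 0.065]
tcp_rot: [[0.731, -0.682, 0.002], [-0.682, -0.731, -0.0], [0.002, -0.001, -1.0]]
ft_force: [2.3, 1.1, -0.7]
width: 0.327
```

```bash
python3 arc.py .066 .064 -46 -50 -52.7;python3 - <<'E'
from plant import arm
from h import *
p=arm.camera_params('wrist');im=arm.camera('wrist')[:,:,::-1].copy()
cv2.imwrite('pics/w7.png',im)
im=arm.camera('top')[:,:,::-1].copy()
cv2.imwrite('pics/t7.png',cv2.resize(im[120:310,130:440],None,fx=2.5,fy=2.5,interpolation=cv2.INTER_CUBIC))
E
```

```text
13.1 [ 0.5787 -0.0895  0.065 ] yang -133.03108031188367 zax [ 0.002 -0.    -1.   ] F [ 2.3  1.1 -0.7] 0.32741951386736606
-46.0 [-0.7  3.4  1. ] [-0.07 -0.1   2.97]
-50.0 [-1.1  8.   1. ] [-0.07 -0.1   6.97]
-52.7 [-1.6 11.   1. ] [-0.07 -0.09  9.67]
```

View pics/w7.png

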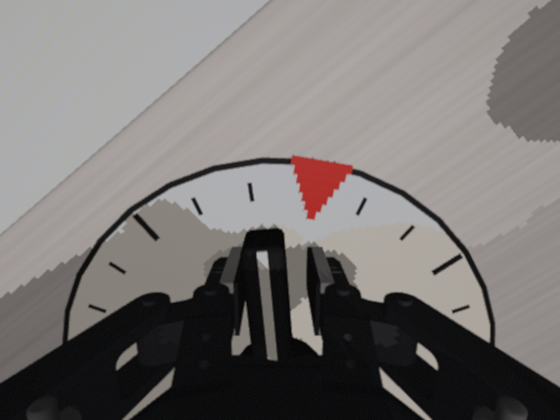

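View pics/t7.png

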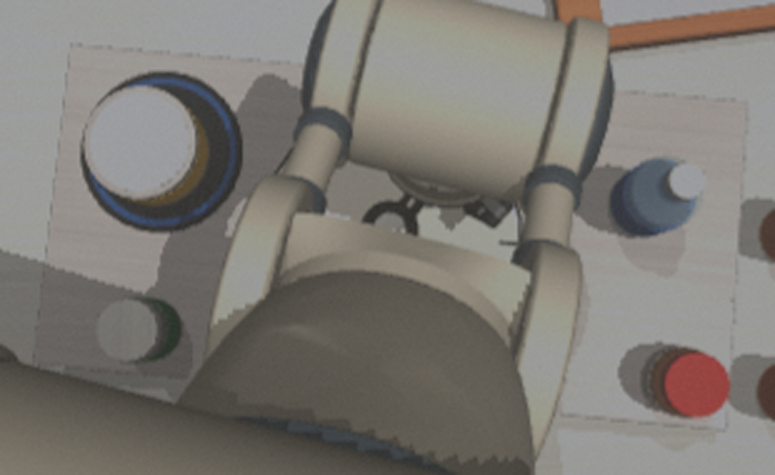

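The arrow at (318,185) is still clockwise of the handle (tip at (264,240)), and the left pad is pushing. I'll check the arrow's bearing in this wrist view.

```bash
cat > ang.py <<'E'
from st import *
import sys
p=arm.camera_params('wrist');im=arm.camera('wrist')[:,:,::-1].copy()
cv2.imwrite(f'pics/{sys.argv[1]}.png',im)
i=im.astype(int);m=(i[...,2]-i[...,1]>70)&(i[...,2]-i[...,0]>70)
n,l,s,ce=cv2.connectedComponentsWithStats(m.astype(np.uint8));k=1+s[1:,4].argmax()
v,u=np.nonzero(l==k);X=ray(p,np.c_[u,v],.06).mean(0)[:2];d=X-[.530,-.044]
print('arrow',X,np.hypot(*d),np.degrees(np.arctan2(d[1],d[0])))
E
python3 ang.py w8
```

```text
13.2 [ 0.578  -0.0896  0.0649] yang -132.88466045675492 zax [ 0.001 -0.    -1.   ] F [-0.4  0.4  0.2] 0.3263236627042747
arrow [ 0.59394556 -0.1304186 ] 0.10750446324634363 -53.50036050218091
```

Request:
{"api": "play_rows", "payload": {
  "commands": [
    [33, -0.7, 3.4, 0, 0, 0, 3],
    [33, -1.1, 8, 0, 0, 0, 7],
    [33, -1.6, 11.2, 0, 0, 0, 10],
    [33, -1.6, 11.2, 0, 0, 0, 10],
    [15, -1.6, 11.2, 0, 0, 0, 10],
    [15, -1.6, 11.2, 0, 0, 0, 10],
    [15, -1.6, 11.2, 0, 0, 0, 10],
    [15, -1.6, 11.2, 0, 0, 0, 10]
  ],
  "newtons": 20
}}

```text
clock: 14.05
tcp_pos: [0.5696, -0.0962, 0.0645]
tcp_rot: [[0.607, -0.795, 0.001], [-0.795, -0.607, -0.0], [0.001, -0.0, -1.0]]
ft_force: [0.3, 0.7, 5.9]
width: 0.206
```

```bash
python3 arc.py .066 .064 -53.1; python3 ang.py w9
```

```text
14.05 [ 0.5696 -0.0962  0.0645] yang -142.61106651425519 zax [ 0.001 -0.    -1.   ] F [0.3 0.7 5.9] 0.2062173888033022
-53.1 [0.5 0.3 0.5] [-0.01 -0.03  0.49]
14.05 [ 0.5696 -0.0962  0.0645] yang -142.61106651425519 zax [ 0.001 -0.    -1.   ] F [0.3 0.7 5.9] 0.2062173888033022
arrow [ 0.59414537 -0.13040184] 0.10760997326269103 -53.40953397743907
```

View pics/w9.png

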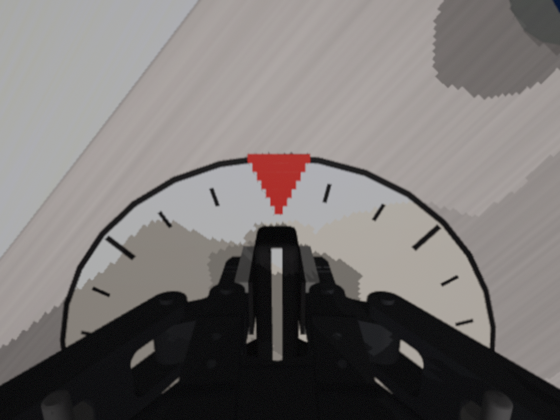

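The handle's white line (column 277) is in line with the arrow (tip column 278, base centred on 279). Releasing and lifting.

Request:
{"api": "play_rows", "payload": {
  "commands": [
    [50, 0, 0, 0, 0, 0, 0],
    [50, 0, 0, 0, 0, 0, 0],
    [50, 0, 0, 0, 0, 0, 0],
    [50, 0, 0, -20, 0, 0, 0],
    [50, 0, 0, -60, 0, 0, 0],
    [50, 0, 0, -100, 0, 0, 0],
    [50, 0, 0, -150, 0, 0, 0],
    [50, 0, 0, -200, 0, 0, 0]
  ]
}}

```text
clock: 14.9
tcp_pos: [0.5686, -0.096, 0.2659]
tcp_rot: [[0.606, -0.796, -0.001], [-0.796, -0.606, 0.0], [-0.001, 0.001, -1.0]]
ft_force: [1.4, -0.3, -0.0]
width: 0.502
```

Request:
{"api": "play_rows", "payload": {
  "commands": [
    [50, -50, 0, 0, 0, 0, 0],
    [50, -100, 0, 0, 0, 0, 0],
    [50, -120, 50, 0, 0, 0, 0],
    [50, -120, 80, 0, 0, 0, 0],
    [50, -120, 80, 0, 0, 0, 0],
    [50, -120, 80, 0, 0, 0, 0],
    [50, -120, 80, 0, 0, 0, 0],
    [50, -120, 80, 0, 0, 0, 0]
  ]
}}

```text
clock: 15.7
tcp_pos: [0.4336, -0.049, 0.264]
tcp_rot: [[0.606, -0.796, -0.0], [-0.796, -0.606, 0.0], [-0.0, -0.0, -1.0]]
ft_force: [0.3, 0.2, 0.7]
width: 0.5
```

```bash
python3 tin.py 10; python3 ang.py w10
```

```text
15.7 [ 0.4336 -0.049   0.264 ] yang -142.71310328271187 zax [-0.  0. -1.] F [0.3 0.2 0.7] 0.500385658062807
top [(0.57, array([0.5989, 0.1572, 0.1211]))]
scene [(0.79, array([0.6234, 0.1614, 0.1227])), (0.36, array([ 0.5941, -0.1342,  0.0633]))]
wrist [(0.48, array([0.4593, 0.1483, 0.0901]))]
16.0 [ 0.433  -0.049   0.2641] yang -142.71856282447987 zax [-0.  0. -1.] F [0.  0.4 0.2] 0.49785414724037846
arrow [ 0.59414313 -0.13020773] 0.1074528434337647 -53.34879019103283
```

View pics/w10.png

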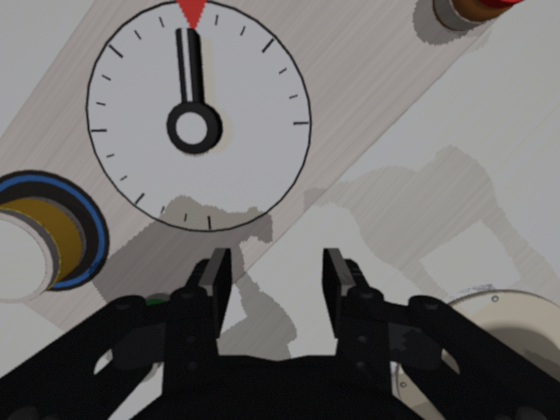

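View pics/top10.png

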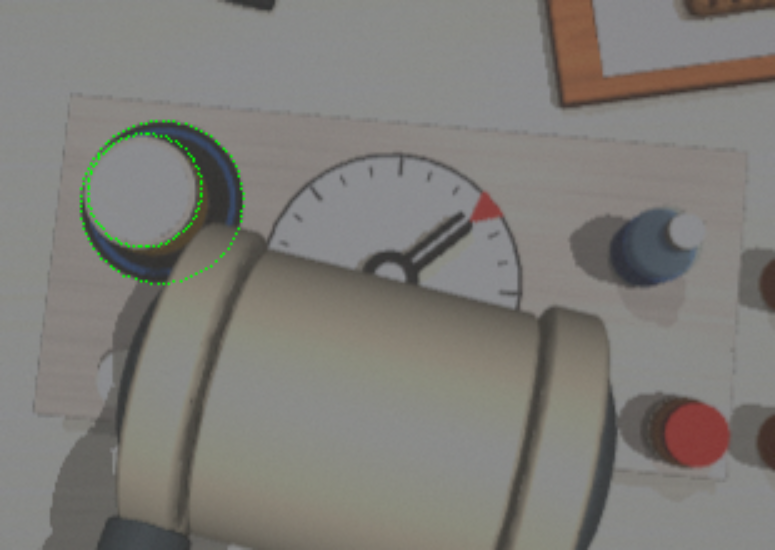

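View pics/scene10.png

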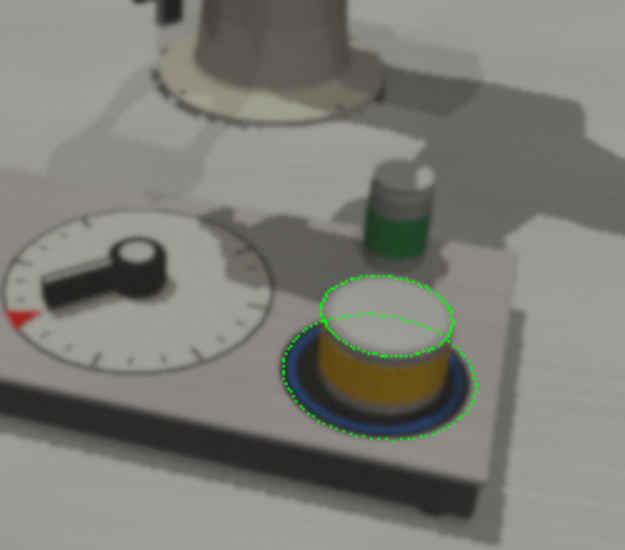

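Run:
```python
from plant import arm
from h import *
p=arm.camera_params('wrist');im=cv2.imread('pics/w10.png')
for th,col in ((-53.1,(0,255,0)),(-50,(255,0,255))):
    a=np.radians(th);d=np.array([np.cos(a),np.sin(a)]);c=np.array([.53,-.044]);n=np.array([-d[1],d[0]])
    q=[[*(c+d*x+n*y),.092] for x,y in [(.025,.009),(.085,.009),(.085,-.009),(.025,-.009)]]
    cv2.polylines(im,[np.round(proj(p,q)*8).astype(int)],True,col,1,shift=3)
cv2.imwrite('pics/c10.png',cv2.resize(im[0:160,100:300],None,fx=3.5,fy=3.5,interpolation=cv2.INTER_CUBIC))
```

```text
(no output)
```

View pics/c10.png

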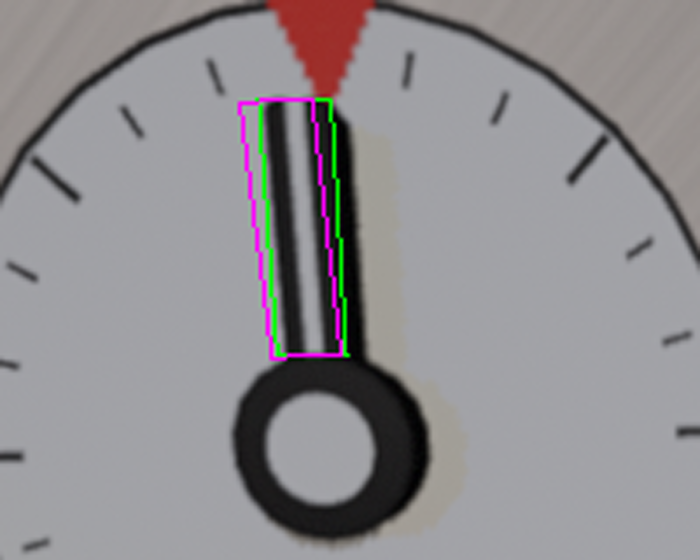

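The handle fits the −53.1° outline and the arrow measures −52.7° to −53.5°. The tin, bottle, jar and shaker are all where they should be, so I'm handing in.

```bash
python3 -c "
from plant import arm
print(arm.job_done(),arm.get_obs()['clock'])"
```

```text
the job is handed in; nothing more can be done
the job is handed in; nothing more can be done
```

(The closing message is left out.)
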